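# Pack a drink carton in the storage box and check the lid's catch

## Task

Take the green drink carton out of the cardboard tray and set it down gently, not dropped, upright in the front compartment of the clear storage box, with its white label panel facing the front of the box. Then close the blue lid, press it until the catch snaps home without forcing it, let go, and give the black tab a firm upward tug to check that the catch holds, pressing again if the lid gives; leave the lid caught and the other goods where they are.

Things in the scene. Friction and masses are not known exactly. Their poses are not given: they have to be found in the camera images.
- green_center (a point): Green drink carton, 45 mm deep (x) x 60 wide (y) x 100 tall, about 0.35 kg, white cap 22 mm wide, 8 high on top. Starts upright in the tray, in a row of three in any order, 4 mm from its neighbours or the tray's ends on its 60 mm-apart sides, so gripped there only across its 45 mm depth. This point: its middle, 50 mm above its underside. -x: out of its label face; z: up.
- green_label (a point): Middle of the green carton's white label panel with a green disc (on one 45 mm-apart face, 50 mm up); the white also wraps over the front edge of the top. Axes as the carton's.
- orange_center (a point): Orange carton of the same shape in the tray, stays there. Its middle, 50 mm up.
- red_center (a point): Red carton of the same shape in the tray, stays there. Its middle, 50 mm up.
- tray: Fixed cardboard tray with the three cartons side by side along its y at 64 mm spacing; floor 3 mm thick, 57 mm (x) x 206 mm (y); long sides have lips only 17 mm high, the ends are 88 mm high. Origin: centre of its underside.
- box_slot (a point): Centre of the floor (5 mm above the table) of the clear box's front compartment, the place for the carton. -x: to the front of the box; y: along its width; z: up. The compartment is 56 mm front to back, 192 wide and 125 deep: no room for fingers in front of or behind the carton, so it is held by its 60 mm-apart sides to be set down. The front wall's outer face is 32 mm in front of this point.
- box_hinge (a point): Middle of the lid's hinge line, along the box's y at the top of the back wall: 118 mm behind and 125 mm above box_slot. Axes as the box's. The box is fixed, clear, 150 mm front to back x 200 wide x 130 high, walls 4; its rear compartment is full of tins.
- lid (a joint): Lid hinge angle (rad): 0 fully shut and caught; about 0.07 to 0.1 when it merely lies on the catch; starts at 1.58 to 1.72, near upright (stop 1.82), held by a stiff hinge; pushed forward below some 1.2 it sinks by itself in 1 to 3 s onto the spring catch. 7 to 20 N (it varies) at its front snaps it home; over 60 N is forcing it. Caught, it withstands 9 N or more of pull at the tab.
- lid_press (a point): Point on the lid's top to press: 130 mm from the hinge line, mid width, 9 mm above the hinge line when shut. z: out of the lid's top (up when shut). The lid is blue with a white panel, 158 mm long, 206 wide, 6 thick.
- tab_grip (a point): Centre of the black tab at the lid's front edge: 36 mm (x, along the lid) x 50 (y) x 16 thick (z), yellow on top; 188 mm from the hinge line and level with it. Shut, it is 130 mm above the table, in front of the box, with free space at both 50 mm-apart sides and below. -x: away from the hinge; z: out of the lid's top.
- tab (a joint): How far the tab is pulled out of its rest along the lid's z (m), 0 to 0.010. It is sprung: 2.5 N starts it, 5 N at 0.005, 7.5 N at 0.010. On a caught lid a tug draws it out; a lid not caught lifts instead, with the tab still in. It springs back on release.
- jar: Amber glass jar with a red lid, 72 mm across, 110 mm high, on the table, to be left alone. Origin: centre of its underside.
- can: Food can 74 mm across, 100 mm high, on the table, to be left alone. Origin: centre of its underside.
- tin: Food tin 84 mm across, 80 mm high, on the table, to be left alone. Origin: centre of its underside.
There are look-alikes about, which are no part of the job. Of the things that look like the part that bears green_center, the smallest one is meant.

How it is judged:
On the way, in this order (a step that is already met when the one before it is completed fails the run):
1. the green carton stands in the front compartment, label to the front, let go (y of green_center in the frame of box_slot between -0.07 and 0.07 m and z of green_center in the frame of box_slot between 0.044 and 0.056 m and x of green_center in the frame of box_slot between -0.012 and 0.012 m and x of green_label in the frame of box_slot below -0.012 m and angle between green_center's own z axis and vertical below 0.15 rad and contact force between the fingers and green below 0.2 N), for 0.2 s.
2. the lid is shut, caught, and let go (value of joint lid below 0.025 rad and contact force between the fingers and lid below 0.3 N and value of joint tab below 0.002 m), for 0.3 s.
3. the tab is tugged out by 3 mm or more (4 N) and the lid stays shut (value of joint tab above 0.003 m and value of joint lid below 0.025 rad), for 0.2 s.
At the end, for the whole second after the job is handed in: The green carton stands upright (within 0.15 rad) and at rest on the floor of the front compartment, label panel to the front wall; the lid is shut and caught (hinge below 0.025 rad) and the tab is back in (under 2 mm) (y of green_center in the frame of box_slot between -0.07 and 0.07 m and value of joint lid below 0.025 rad and value of joint tab below 0.002 m and velocity of joint lid below 0.05 rad/s and z of green_center in the frame of box_slot between 0.044 and 0.056 m and x of green_center in the frame of box_slot between -0.012 and 0.012 m and x of green_label in the frame of box_slot below -0.012 m and angle between green_center's own z axis and vertical below 0.15 rad and linear speed of green below 0.03 m/s); the robot touches nothing.
It fails at once if the green carton is dropped into the box (falls faster than 0.5 m/s below the rim) (horizontal distance between green_center and box_slot below 0.08 m and z of green_center in the frame of box_slot below 0.1 m and linear speed of green above 0.5 m/s).
It fails at once if the lid is forced with more than 60 N (contact force between the fingers and lid_c0 above 60 N or contact force between the arm and lid above 60 N).
It fails at once if another carton is moved more than 40 mm or tipped (distance of any of orange_center, red_center from where it was at the start of the episode above 0.04 m or angle between any of orange_center, red_center's own z axis and vertical above 0.5 rad).
It fails at once if the jar, can or tin is moved more than 50 mm (distance of any of jar, can, tin from where it was at the start of the episode above 0.05 m).
It also fails if it takes over 72 s, if anything falls off the work surface, if the arm or the gripper's body presses on something with over 40 N, if the wrist force passes 120 N, or if a joint passes its speed limit or range.

## Robot

A 7-joint arm with a two-finger parallel gripper is mounted at the origin on the work surface. World frame = base frame: x ahead of the robot, y to its left, z up, the work surface at z = 0. Lengths are in m, angles in rad, forces in N, time in s.
With the tool pointing down it reaches from about 0.4 to 0.875 m from the base axis. Payload 4.4 kg.
Tool frame: the origin (TCP) lies on the centre line of the jaws, within the pads' length; the fingertips stand 19 mm ahead of it and the grasp point (between the pads) is the TCP; z points along the fingers, y is the line along which they close (so a half turn about z gives the same grasp; the last joint's range is limited). The gripper opens to 85 mm and grips with 20 to 120 N. Pads are 22 mm wide; open, the fingers measure 114 mm over their backs; the gripper's body (76 mm by 85 mm) begins 54 mm behind the grasp point. The pads swing forward as they close: fully open they stand 13 mm farther back than shut.
Start: joints at [-1.211, 0.628, 0.038, 1.517, -0.027, 0.996, -0.02], TCP at [0.268, 0.592, 0.25] pointing down, gripper open.
Joint ranges: [-3.06, 3.06], [-0.37, 2.12], [-1.25, 1.32], [0.18, 2.47], [-1.1, 4.24], [0.23, 1.98], [-2.94, 2.94]. Speed limits (rad/s): [2.57, 2.57, 3.14, 3.14, 3.14, 3.14, 3.14].

## Interface

Orientations are given as a unit quaternion [w, x, y, z].
In Python, from rig import robot, vision gives the robot as it stands. The module is installed in compiled form; this text tells all that it offers.
- The arm moves only by the tool move_arm, never from a script. Its argument "motion" is a list of rows, each a list of 5 numbers: the closure in counts, from 0 (fully open) to 255 (shut), then the shift along the tool's x, y, z in mm, then the turn about the tool's z in degrees. In form: [[fingers, tx, ty, tz, roll], ...]. A call has 1 to 20 rows; each row is the pose to reach, as a shift and turn from the pose commanded when the call began, along the tool's axes at that moment; what a row does not reach only later rows make up. A row lasts 1/12 s, in which the tool goes at most 41.7 mm and 7.16 degrees, less where a joint would pass 70% of its speed; a pose out of reach is approached as far as the arm can. A call with a gripper value outside its range is refused whole. The fingers move at their own pace and stop on an object; "grip_force" is the grip in N (left out, the last holds). Time passes only in rows, so rows that repeat a pose let the fingers close. It gives the time, the measured TCP pose, the force, the opening and the grip force at its end, in the units of the state.
- robot.observe(): the state, without advancing time (a new reading comes with each control period).
- vision.camera(name): name is "scene" or "top"; returns the picture (480x640x3 uint8, blue, green, red); there is no depth.
- vision.camera_params(name): a dict with "vfov" (degrees; the focal length in pixels is half the picture's height over the tangent of half this angle, whatever the lens; pixels are square), "cx", "cy" (the principal point, pixels), "origin" and "attitude" of the camera in the world. Camera axes: x right, y down, z forward; pixel columns grow to the right and rows downward; lengths in m; the calibration is good to about 2 mm. A picture is of the moment at which its call begins. camera_params takes no time and is no camera call.
- robot.job_done(): hands the job in; it is judged then, once.
The state is a dict: "t": time; "qpos": joint angles; "dq": joint speeds; "joint_torque": joint torques, N m; "ee_pos": TCP position; "tool_rot": TCP orientation; "contact_force": force on the tool from outside, world axes, zero at the start; "ft_torque": the same for the moment, N m; "opening": finger opening in m; "gripper_force": force on a finger pad.
Only numpy, scipy, OpenCV 4.12 (cv2) and the standard library are available. Lean on these libraries where they do the work, as an engineer would, in place of code of your own. Each camera call takes 0.05 s, during which the arm holds its last target. There are 200 camera calls.

## Working session

There is one attempt and no reset: what is moved stays moved. The work goes in short steps, Python scripts to look and compute and a tool call to move; the robot and the scene stay as the last step left them, time stands still between calls to the robot, and variables do not carry over. Pictures are saved under pics/ and viewed, at most 10 in all, crops included, and the job is handed in when it is done.

Besides the shell and the picture viewer there is one more tool, called after "Emit:" as name([rows], argument=value, ...), one row to a line, values as JSON. move_arm: Moves the arm, as the interface text tells. Its arguments: {"type":"object","properties":{"motion":{"type":"array"},"grip_force":{"type":"number"}},"required":["motion"]}

```bash
mkdir -p pics; python3 - <<'E'
from rig import robot, vision
import cv2
for n in("scene","top"):
    cv2.imwrite(f"pics/{n}0.png",vision.camera(n)); print(n,vision.camera_params(n))
print(robot.observe())
E
```

```text
scene {'vfov': 51.361702784679835, 'cx': 321.2402697815157, 'cy': 236.21766169871987, 'origin': array([0.90093201, 0.72253246, 0.90862785]), 'attitude': array([-0.08657308,  0.23540397,  0.89359482, -0.37226116])}
top {'vfov': 44.1386188688138, 'cx': 318.1805003265453, 'cy': 243.6630273116247, 'origin': array([ 0.30087234, -0.00160476,  1.57177226]), 'attitude': array([-0.06275048,  0.70711644, -0.7024812 ,  0.05068409])}
{'t': 0.1, 'qpos': array([-1.21082824,  0.62924551,  0.03841906,  1.51826949, -0.02697936,
        0.99635171, -0.02000627]), 'dq': array([ 0.00032045, -0.00118927, -0.00150796, -0.00247172,  0.00028185,
       -0.00119757, -0.00038846]), 'joint_torque': array([ 2.99169245e-03, -5.64545381e+01,  1.23060822e+00, -1.93975246e+01,
        1.12782480e-02,  5.50569501e-03, -2.84214593e-05]), 'ee_pos': array([0.26820197, 0.59148888, 0.24948537]), 'tool_rot': array([-1.75767885e-04,  2.11267064e-01,  9.77427980e-01, -8.60652756e-04]), 'contact_force': array([ 0.63102988,  0.29391086, -0.44050415]), 'ft_torque': array([ 0.04521938, -0.02645789,  0.06000659]), 'gripper_force': 0.0, 'opening': 0.08509003800897842}
```

View pics/scene0.png

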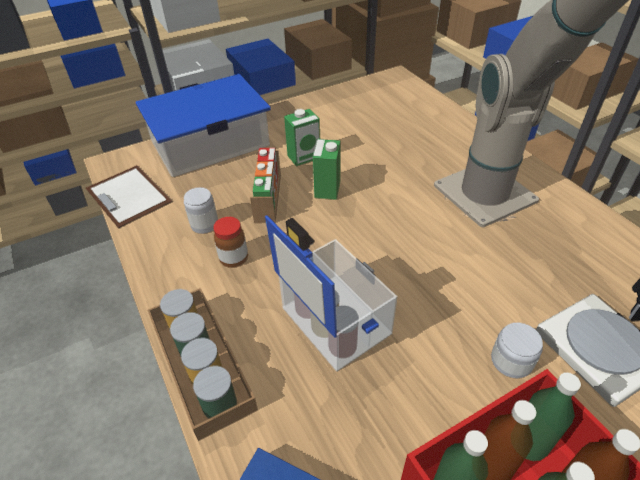

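View pics/top0.png

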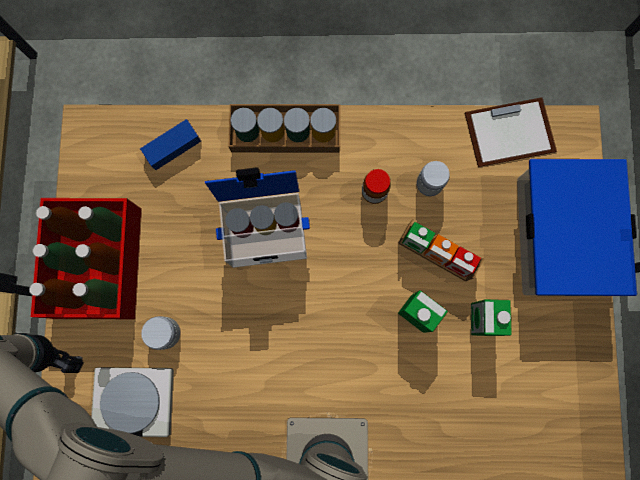

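The top view shows three green cartons: (418,237) in the tray, and free-standing ones at (423,311) and (491,318). The one in the tray is the smallest and is in the row of three, so it fits the description. I'll confirm it in an enlarged crop. The box is at (262,225) in the top view.

```bash
python3 - <<'E'
import cv2, numpy as np
t=cv2.imread("pics/top0.png"); s=cv2.imread("pics/scene0.png")
r=lambda im,x,y,w,h,W,H:cv2.resize(im[y:y+h,x:x+w],(W,H),interpolation=cv2.INTER_CUBIC)
a=r(t,390,205,100,75,400,300);b=r(s,235,100,120,90*1,400,300) if 0 else r(s,230,130,120,90,400,300)
c=r(t,200,165,120,90,400,300) if 0 else r(t,195,165,133,100,400,300); d=r(s,255,210,160,120,400,300)
d=r(s,255,215,160,120,400,300)
cv2.imwrite("pics/crop1.png",np.vstack([np.hstack([a,b]),np.hstack([c,d])]))
E
```

```text
(no output)
```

View pics/crop1.png

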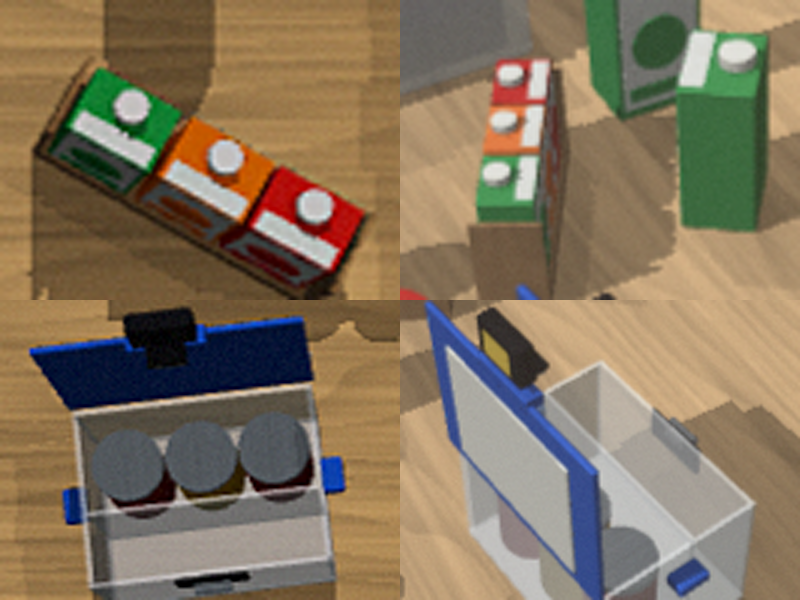

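Confirmed: the green carton at the tray's left end (top view) is the smallest, and the tray labels face the robot. The box front also faces the robot, with its hinge on the far side. Next I fit the poses from both views and overlay them to check.

```bash
cat > h.py <<'E'
import numpy as np, cv2
from scipy.spatial.transform import Rotation as R
from scipy.optimize import least_squares
def proj(P,c):
    q=np.array(c["attitude"]); M=R.from_quat(q[[1,2,3,0]]).as_matrix()
    p=(np.atleast_2d(P)-c["origin"])@M; f=240/np.tan(np.radians(c["vfov"]/2))
    return f*p[:,:2]/p[:,2:]+[c["cx"],c["cy"]]
def T(v,P):  # v=x,y,yaw
    c,s=np.cos(v[2]),np.sin(v[2]); P=np.atleast_2d(P).astype(float)
    return P@np.array([[c,s,0],[-s,c,0],[0,0,1]])+[v[0],v[1],0]
E
cat > fit.py <<'E'
from h import *
from rig import vision
C={n:vision.camera_params(n) for n in("scene","top")}
t=lambda x,y:(390+x/4,205+y/4)
dx,dy,z=.0225,.03,.103
# tray frame: green at y=+.064
G=[(dx,.064+dy,z),(dx,.064-dy,z),(-dx,.064-dy,z),(-dx,.064+dy,z)]
Rr=[(dx,-.064+dy,z),(dx,-.064-dy,z),(-dx,-.064-dy,z),(-dx,-.064+dy,z)]
gp=[t(97,70),t(182,117),t(153,168),t(73,121)]; rp=[t(278,168),t(367,212),t(333,265),t(254,218)]
f=lambda v:(proj(T(v,G+Rr),C["top"])-np.array(gp+rp)).ravel()
tr=least_squares(f,[.6,-.3,-.5]); print("tray",tr.x,np.round(tr.fun.reshape(-1,2),1).tolist())
b=lambda x,y:(195+x/3.008,165+(y-300)/3.0)
# box frame at slot: front -.032, back +.118, y +-.1
B=[(-.032,.1,.13),(-.032,-.1,.13),(.118,.1,.13),(.118,-.1,.13)]
bp=[b(91,587),b(330,578),b(75,413),b(308,385)]
S=[(-.032,.1,.13),(-.032,-.1,.13)]; sp=[(395.8,297),(335,240)]
g=lambda v:np.r_[(proj(T(v,B),C["top"])-np.array(bp)).ravel(),(proj(T(v,S),C["scene"])-np.array(sp)).ravel()]
bx=least_squares(g,[.6,.15,0]); print("box",bx.x,np.round(bx.fun.reshape(-1,2),1).tolist())
tx,bv=tr.x,bx.x
print("green",T(tx,(0,.064,.053)),"slot",T(bv,(0,0,.005)))
top=cv2.imread("pics/top0.png");sc=cv2.imread("pics/scene0.png")
def draw(im,c,x,y,w,k):
    o=cv2.resize(im[y:y+int(.75*w),x:x+w],None,fx=k,fy=k,interpolation=cv2.INTER_CUBIC)[:300,:400].copy()
    def poly(v,P): 
        q=((proj(T(v,P),C[c])-[x-.5,y-.5])*k).astype(int); cv2.polylines(o,[q],True,(255,0,255),1)
    for zz in(.103,.003):
        for yy in(.064,0,-.064): poly(tx,[(a,yy+e,zz) for a,e in((dx,dy),(dx,-dy),(-dx,-dy),(-dx,dy))])
    for zz in(.13,0): poly(bv,[(-.032,.1,zz),(-.032,-.1,zz),(.118,-.1,zz),(.118,.1,zz)])
    return o
cv2.imwrite("pics/ov%s.png"%__import__("sys").argv[1],np.vstack([np.hstack([draw(top,"top",390,205,100,4),draw(sc,"scene",230,130,100,4)]),np.hstack([draw(top,"top",200,170,133,3),draw(sc,"scene",265,225,133,3)])]))
E
python3 fit.py 1
```

```text
tray [ 0.53253688 -0.29097333 -0.50151904] [[0.8, -1.3], [0.7, -1.7], [-0.3, 1.0], [-1.6, 1.3], [0.9, -1.5], [0.2, -1.0], [0.6, 1.5], [-1.3, 1.6]]
box [0.53222978 0.15985708 0.10413651] [[-1.4, 0.3], [-0.0, -4.6], [-0.3, -0.9], [1.7, 0.7], [1.4, -0.7], [1.8, -2.2]]
green [[ 0.5633054  -0.23485472  0.053     ]] slot [[0.53222978 0.15985708 0.005     ]]Traceback (most recent call last):
  File "fit.py", line 30, in <module>
    cv2.imwrite("pics/ov%s.png"%__import__("sys").argv[1],np.vstack([np.hstack([draw(top,"top",390,205,100,4),draw(sc,"scene",230,130,100,4)]),np.hstack([draw(top,"top",200,170,133,3),draw(sc,"scene",265,225,133,3)])]))
                                                          ~~~~~~~~~^^^^^^^^^^^^^^^^^^^^^^^^^^^^^^^^^^^^^^^^^^^^^^^^^^^^^^^^^^^^^^^^^^^^^^^^^^^^^^^^^^^^^^^^^^^^^^^^^^^^^^^^^^^^^^^^^^^^^^^^^^^^^^^^^^^^^^^^^^^^^^^^^^^^^^^
    return _nx.concatenate(arrs, 0, dtype=dtype, casting=casting)
           ~~~~~~~~~~~~~~~^^^^^^^^^^^^^^^^^^^^^^^^^^^^^^^^^^^^^^^
ValueError: all the input array dimensions except for the concatenation axis must match exactly, but along dimension 1, the array at index 0 has size 800 and the array at index 1 has size 798
```

```bash
sed -i 's/,133,3)/,134,3)/g; s/\[:300,:400\]/[:300,:400]/' fit.py; python3 fit.py 1 >/dev/null
```

```text
(no output)
```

View pics/ov1.png

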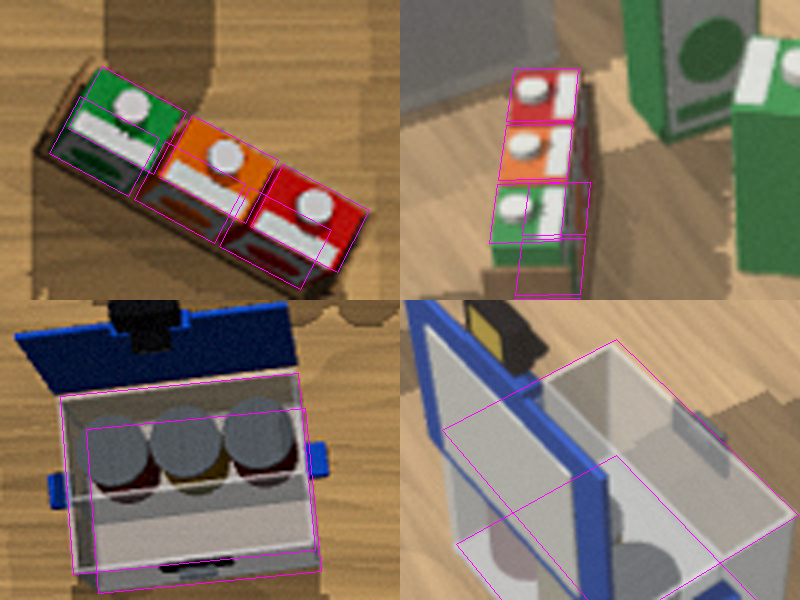

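The overlay matches to about a pixel in both views, except that the box front edge sits about 1 px too far forward in the scene view. I'll drop the one bad box click, refit, and plan the first move.

```bash
sed -i 's/b(330,578)/b(345,553)/' fit.py; sed -i 's/b=lambda x,y:(195+x\/3.008,165+(y-300)\/3.0)/b=lambda x,y:(195+x\/3.008,165+(y-300)\/3.0)/' fit.py; python3 fit.py 2
cat > plan.py <<'E'
# usage: plan.py x y z tool_y_yaw_deg -> shift mm in tool axes, roll deg
import sys; from h import *; from rig import robot
s=robot.observe(); q=s["tool_rot"]; M=R.from_quat(q[[1,2,3,0]]).as_matrix()
x,y,z,w=map(float,sys.argv[1:5])
d=(M.T@(np.array([x,y,z])-s["ee_pos"]))*1000
cur=np.degrees(np.arctan2(M[1,1],M[0,1])); r=(-(w-cur)+180)%360-180
print("t",s["t"],"ee",np.round(s["ee_pos"],4),"yaw",round(cur,1),"shift",np.round(d,1),"roll",round(r,1),"F",np.round(s["contact_force"],1),"open",round(s["opening"],4),"down",np.round(M[:,2],3),"q",np.round(s["qpos"],2))
E
python3 plan.py .5633 -.2349 .22 -28.7
```

```text
tray [ 0.53253688 -0.29097333 -0.50151904] [[0.8, -1.3], [0.7, -1.7], [-0.3, 1.0], [-1.6, 1.3], [0.9, -1.5], [0.2, -1.0], [0.6, 1.5], [-1.3, 1.6]]
box [0.53535166 0.15770146 0.13273361] [[-0.0, 0.1], [-3.9, 1.3], [-0.6, -0.8], [1.2, -1.5], [0.2, -1.8], [-1.2, -2.0]]
green [[ 0.5633054  -0.23485472  0.053     ]] slot [[0.53535166 0.15770146 0.005     ]]
t 0.1 ee [0.2682 0.5915 0.2495] yaw 65.6 shift [-610.1 -630.7   30.6] roll 94.3 F [ 0.6  0.3 -0.4] open 0.0851 down [-0.001 -0.002 -1.   ] q [-1.21  0.63  0.04  1.52 -0.03  1.   -0.02]
```

```bash
sed -i 's/b(345,553)/b(333.9,563.1)/' fit.py; python3 fit.py 3|grep -E "box|slot"
```

```text
box [0.53415737 0.15929787 0.11950311] [[-0.9, 0.1], [-1.0, -1.1], [-0.7, -0.9], [1.2, -0.6], [0.8, -1.0], [0.2, -1.9]]
green [[ 0.5633054  -0.23485472  0.053     ]] slot [[0.53415737 0.15929787 0.005     ]]
```

Emit:
move_arm([
  [0,-610,-631,31,94],
  [0,-610,-631,31,94],
  [0,-610,-631,31,94],
  [0,-610,-631,31,94],
  [0,-610,-631,31,94],
  [0,-610,-631,31,94],
  [0,-610,-631,31,94],
  [0,-610,-631,31,94],
  [0,-610,-631,31,94],
  [0,-610,-631,31,94],
  [0,-610,-631,31,94],
  [0,-610,-631,31,94],
  [0,-610,-631,31,94],
  [0,-610,-631,31,94],
  [0,-610,-631,31,94],
  [0,-610,-631,31,94],
  [0,-610,-631,31,94],
  [0,-610,-631,31,94],
  [0,-610,-631,31,94],
  [0,-610,-631,31,94],
], grip_force=30)

```text
t: 1.77
ee_pos: [0.5484, -0.1943, 0.2204]
tool_rot: [-0.0, 0.859, 0.512, -0.0]
contact_force: [1.4, 0.4, 0.4]
opening: 0.0856
gripper_force: 0.0
```

```bash
python3 plan.py .5633 -.2349 .22 -28.7
```

```text
t 1.7667 ee [ 0.5484 -0.1943  0.2204] yaw -28.4 shift [-28.7  32.5   0.4] roll 0.3 F [1.4 0.4 0.4] open 0.0856 down [-0.001  0.001 -1.   ] q [-0.    0.61  0.46  1.75 -0.34  0.86  0.12]
```

Emit:
move_arm([
  [0,-28.7,32.5,0,0.3],
  [0,-28.7,32.5,0,0.3],
  [0,-28.7,32.5,30,0.3],
  [0,-28.7,32.5,60,0.3],
  [0,-28.7,32.5,90,0.3],
  [0,-28.7,32.5,115,0.3],
  [0,-28.7,32.5,130,0.3],
  [0,-28.7,32.5,137,0.3],
  [0,-28.7,32.5,137,0.3],
  [160,-28.7,32.5,137,0.3],
  [160,-28.7,32.5,137,0.3],
  [160,-28.7,32.5,137,0.3],
  [160,-28.7,32.5,137,0.3],
  [160,-28.7,32.5,137,0.3],
  [160,-28.7,32.5,137,0.3],
])

```text
t: 3.02
ee_pos: [0.5638, -0.2333, 0.0852]
tool_rot: [0.001, 0.86, 0.51, 0.001]
contact_force: [-1.0, 0.8, 6.8]
opening: 0.0447
gripper_force: 33.3
```

Emit:
move_arm([
  [160,0,0,-10,0],
  [160,0,0,-25,0],
  [160,0,0,-50,0],
  [160,0,0,-80,0],
  [160,0,0,-110,0],
  [160,0,0,-130,0],
  [160,0,0,-130,0],
  [160,0,0,-130,0],
])

```text
t: 3.68
ee_pos: [0.5636, -0.2331, 0.2149]
tool_rot: [0.001, 0.86, 0.51, 0.001]
contact_force: [-0.3, -0.3, -3.3]
opening: 0.0453
gripper_force: 32.8
```

```bash
python3 plan.py .47 -.05 .21 6.8
```

```text
t 3.6833 ee [ 0.5636 -0.2331  0.2149] yaw -28.7 shift [ 115.7 -170.     4.6] roll -35.5 F [-0.3 -0.3 -3.3] open 0.0453 down [ 0.002 -0.    -1.   ] q [ 0.07  0.65  0.46  1.68 -0.35  0.89  0.17]
```

Emit:
move_arm([
  [160,20,-28,5,-6],
  [160,40,-60,5,-12],
  [160,62,-92,5,-18],
  [160,85,-125,5,-24],
  [160,104,-152,5,-31],
  [160,115.7,-170,5,-35.5],
  [160,115.7,-170,15,-35.5],
  [160,115.7,-170,40,-35.5],
  [160,115.7,-170,70,-35.5],
  [160,115.7,-170,100,-35.5],
  [160,115.7,-170,118,-35.5],
  [160,115.7,-170,126,-35.5],
  [160,115.7,-170,129,-35.5],
  [160,115.7,-170,131,-35.5],
  [160,115.7,-170,132,-35.5],
  [160,115.7,-170,132,-35.5],
])

```text
t: 5.02
ee_pos: [0.4699, -0.0501, 0.0826]
tool_rot: [0.0, 0.664, 0.748, 0.0]
contact_force: [0.8, 0.8, -2.7]
opening: 0.0445
gripper_force: 31.9
```

Emit:
move_arm([
  [160,0,0,1,0],
  [160,0,0,1,0],
  [110,0,0,1,0],
  [60,0,0,1,0],
  [0,0,0,1,0],
  [0,0,0,1,0],
  [0,0,0,1,0],
  [0,0,0,-20,0],
  [0,0,0,-50,0],
  [0,0,0,-70,0],
  [0,0,0,-70,0],
])

```text
t: 5.93
ee_pos: [0.4719, -0.0504, 0.1551]
tool_rot: [0.003, 0.664, 0.748, 0.002]
contact_force: [0.7, -0.1, -0.3]
opening: 0.0852
gripper_force: 0.0
```

```bash
python3 plan.py .47 -.05 .085 96.8; python3 - <<'E'
from h import *; from rig import vision
im=vision.camera("top"); c=vision.camera_params("top"); s=vision.camera("scene");cs=vision.camera_params("scene")
o=[]
for n,i,c in(("t",im,c),("s",s,cs)):
    v=(.47,-.05,np.radians(6.8)); u,w=proj(T(v,(0,0,.1)),c)[0].astype(int); x,y=u-50,w-38
    k=cv2.resize(i[y:y+75,x:x+100],(400,300),interpolation=cv2.INTER_CUBIC)
    for z in(.1,0):
        q=((proj(T(v,[(a,b,z) for a,b in((.0225,.03),(.0225,-.03),(-.0225,-.03),(-.0225,.03))]),c)-[x-.5,y-.5])*4).astype(int); cv2.polylines(k,[q],True,(255,0,255),1)
    o.append(k)
cv2.imwrite("pics/reg.png",np.hstack(o))
E
```

```text
t 5.9333 ee [ 0.4719 -0.0504  0.1551] yaw 6.8 shift [ 0.7 -2.3 70. ] roll -90.0 F [ 0.7 -0.1 -0.3] open 0.0852 down [ 0.007 -0.    -1.   ] q [-0.13  0.55  0.26  2.1  -0.27  0.52  0.44]
```

View pics/reg.png

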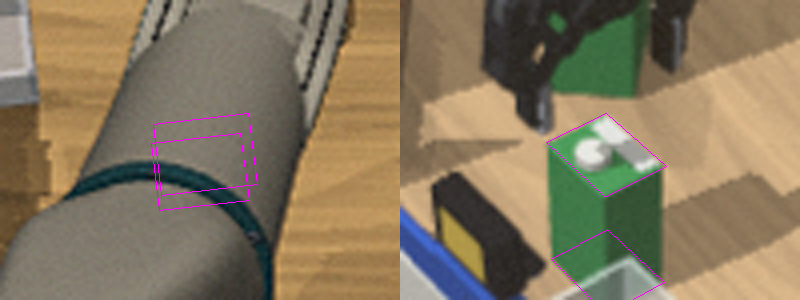

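Emit:
move_arm([
  [0,0,0,0,7],
  [0,0,0,0,14],
  [0,0,0,0,21],
  [0,0,0,0,28],
  [0,0,0,0,35],
  [0,0,0,0,42],
  [0,0,0,0,49],
  [0,0,0,0,56],
  [0,0,0,0,63],
  [0,0,0,0,70],
  [0,0,0,0,77],
  [0,0,0,0,84],
  [0,0,0,0,90],
  [0,0,0,0,90],
  [0,0,0,20,90],
  [0,0,0,45,90],
  [0,0,0,62,90],
  [0,0,0,68,90],
  [0,0,0,68,90],
  [0,0,0,68,90],
])

```text
t: 7.7
ee_pos: [0.4695, -0.0504, 0.0838]
tool_rot: [0.0, 0.998, 0.06, -0.0]
contact_force: [-0.2, 0.8, 0.6]
opening: 0.0854
gripper_force: 0.0
```

```bash
python3 plan.py .47 -.05 .085 -83.2
```

```text
t 7.7 ee [ 0.4695 -0.0504  0.0838] yaw -83.2 shift [ 0.6 -0.3 -1.2] roll 0.0 F [-0.2  0.8  0.6] open 0.0854 down [-0.001 -0.    -1.   ] q [-0.31  0.74  0.55  2.15 -0.87  0.48 -0.53]
```

Emit:
move_arm([
  [130,0,0,0,0],
  [130,0,0,0,0],
  [130,0,0,0,0],
  [130,0,0,0,0],
  [130,0,0,0,0],
  [130,0,0,0,0],
  [130,0,0,-10,0],
  [130,0,0,-30,0],
  [130,0,0,-60,0],
  [130,0,0,-95,0],
  [130,0,0,-130,0],
  [130,0,0,-155,0],
  [130,0,0,-165,0],
  [130,0,0,-165,0],
  [130,0,0,-165,0],
])

```text
t: 8.95
ee_pos: [0.4691, -0.0492, 0.2481]
tool_rot: [-0.001, 0.998, 0.06, -0.0]
contact_force: [0.0, 0.3, -3.2]
opening: 0.0594
gripper_force: 34.6
```

```bash
python3 plan.py .5342 .1593 .249 -83.2
```

```text
t 8.95 ee [ 0.4691 -0.0492  0.2481] yaw -83.1 shift [  89.6 -199.2   -0.7] roll 0.1 F [ 0.   0.3 -3.2] open 0.0594 down [-0.001  0.001 -1.   ] q [-0.56  0.52  0.89  2.01 -0.53  0.86 -0.82]
```

Emit:
move_arm([
  [130,10,-22,0,0],
  [130,25,-55,0,0],
  [130,40,-90,0,0],
  [130,56,-125,0,0],
  [130,72,-160,0,0],
  [130,83,-185,0,0],
  [130,89.6,-199,0,0],
  [130,89.6,-199,0,0],
  [130,89.6,-199,0,0],
  [130,89.6,-199,0,0],
])

```text
t: 9.78
ee_pos: [0.5342, 0.1561, 0.2478]
tool_rot: [0.001, 0.998, 0.058, -0.001]
contact_force: [-1.1, -0.4, -3.3]
opening: 0.0595
gripper_force: 34.5
```

```bash
cat > ov.py <<'E'
import sys; from h import *; from rig import vision,robot
s=robot.observe(); q=s["tool_rot"]; M=R.from_quat(q[[1,2,3,0]]).as_matrix()
v=(.5342,.1593,.1195); e=s["ee_pos"]; g=(e[0],e[1],np.arctan2(-M[0,1]*-1,1) if 0 else np.arctan2(M[1,1],M[0,1])+np.pi/2)
print("carton yaw",np.degrees(g[2]),e)
o=[]
for n,(x,y) in(("top",(205,185)),("scene",(290,225))):
    i=vision.camera(n);c=vision.camera_params(n)
    k=cv2.resize(i[y:y+90,x:x+120],(480,360),interpolation=cv2.INTER_CUBIC)[:, :400] if 0 else cv2.resize(i[y:y+110,x:x+110],(400,400),interpolation=cv2.INTER_CUBIC)
    def poly(v,P,col):
        q=((proj(T(v,P),c)-[x-.5,y-.5])*400/110).astype(int); cv2.polylines(k,[q],True,col,1)
    r=lambda a,b,c,d,z:[(a,c,z),(a,d,z),(b,d,z),(b,c,z)]
    poly(v,r(-.032,.118,-.1,.1,.13),(255,0,255))
    poly(v,r(-.028,.028,-.096,.096,.13),(0,255,255))
    zb=e[2]-.0835
    for z in(zb,zb+.1): poly(g,r(-.0225,.0225,-.03,.03,z),(255,255,0))
    o.append(k)
cv2.imwrite(sys.argv[1],np.hstack(o))
E
python3 ov.py pics/over.png; python3 plan.py .5342 .1593 .0885 -83.2
```

```text
carton yaw 6.654341752439961 [0.53417663 0.15608133 0.24779345]
t 9.8833 ee [0.5346 0.1561 0.2485] yaw -83.4 shift [  0.2  -3.3 160. ] roll -0.2 F [-0.5 -0.2 -3.4] open 0.0595 down [-0.001 -0.001 -1.   ] q [-0.87  0.65  0.88  1.8  -0.59  0.99 -1.2 ]
```

View pics/over.png

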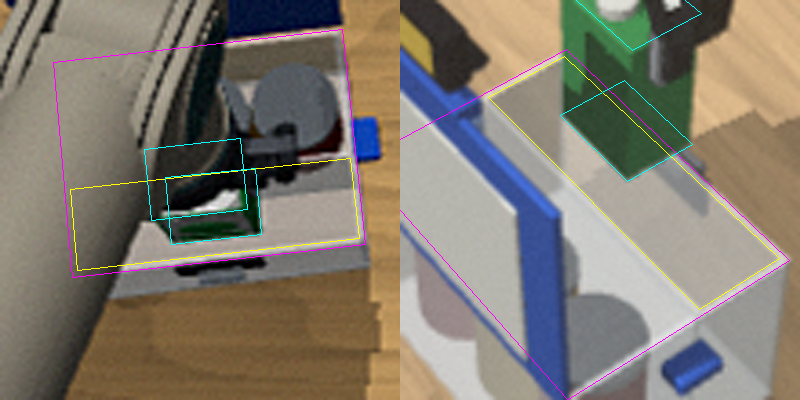

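Emit:
move_arm([
  [130,1,-3,5,0],
  [130,1,-3,15,0],
  [130,1,-3,27,0],
  [130,1,-3,37,0],
  [130,1,-3,45,0],
  [130,1,-3,52,0],
  [130,1,-3,60,0],
  [130,1,-3,60,0],
  [130,1,-3,60,0],
])

```text
t: 10.63
ee_pos: [0.5355, 0.1612, 0.1884]
tool_rot: [0.0, 0.998, 0.059, -0.0]
contact_force: [0.8, 0.3, -3.0]
opening: 0.0593
gripper_force: 34.4
```

Clear of the rim. Lowering on, slower near the floor.

Emit:
move_arm([
  [130,0,0,10,0],
  [130,0,0,22,0],
  [130,0,0,34,0],
  [130,0,0,46,0],
  [130,0,0,58,0],
  [130,0,0,70,0],
  [130,0,0,80,0],
  [130,0,0,88,0],
  [130,0,0,93,0],
  [130,0,0,96,0],
  [130,0,0,98,0],
  [130,0,0,98,0],
  [130,0,0,98,0],
])

```text
t: 11.72
ee_pos: [0.536, 0.1613, 0.0912]
tool_rot: [-0.0, 0.998, 0.059, 0.0]
contact_force: [-0.1, 0.1, -2.8]
opening: 0.0595
gripper_force: 34.5
```

Emit:
move_arm([
  [130,0,0,1,0],
  [130,0,0,2,0],
  [130,0,0,3,0],
  [130,0,0,3,0],
  [130,0,0,3,0],
])

```text
t: 12.13
ee_pos: [0.5362, 0.1613, 0.0898]
tool_rot: [-0.001, 0.998, 0.059, 0.001]
contact_force: [-2.5, -1.0, 11.2]
opening: 0.0595
gripper_force: 36.1
```

Emit:
move_arm([
  [110,0,0,-0.5,0],
  [70,0,0,-0.5,0],
  [20,0,0,-0.5,0],
  [0,0,0,-0.5,0],
  [0,0,0,-0.5,0],
  [0,0,0,-0.5,0],
  [0,0,0,-10,0],
  [0,0,0,-30,0],
  [0,0,0,-60,0],
  [0,0,0,-95,0],
  [0,0,0,-130,0],
  [0,0,0,-170,0],
  [255,0,0,-210,0],
  [255,0,0,-250,0],
  [255,0,0,-285,0],
  [255,0,0,-310,0],
  [255,0,0,-310,0],
  [255,0,0,-310,0],
])

```text
t: 13.63
ee_pos: [0.5361, 0.1609, 0.3996]
tool_rot: [-0.001, 0.998, 0.059, 0.001]
contact_force: [-0.2, -0.4, -1.1]
opening: 0.0126
gripper_force: 0.0
```

```bash
sed -i 's/zb=e\[2\]-.0835/zb=.005;g=(.536,.161,g[2])/' ov.py; python3 ov.py pics/placed.png; python3 plan.py .72 .182 .40 -83.2
```

```text
carton yaw 6.780449043644213 [0.53606126 0.16089198 0.39960017]
t 13.7333 ee [0.5349 0.1614 0.3971] yaw -83.2 shift [186.2   1.4  -3.2] roll -0.0 F [ 1.   0.7 -0.6] open 0.0 down [-0.002  0.    -1.   ] q [-0.95  0.51  1.    1.57 -0.44  1.3  -1.34]
```

View pics/placed.png

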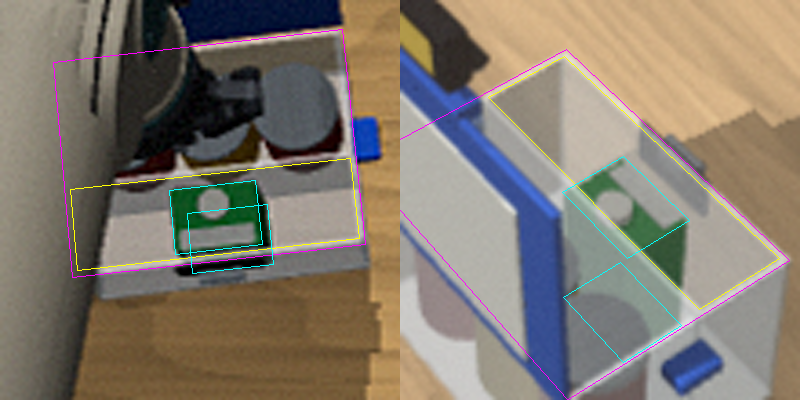

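Carton stands in the front compartment with its label at the front. Now over the lid and behind it.

Emit:
move_arm([
  [255,20,0,0,0],
  [255,50,0,0,0],
  [255,80,0,0,0],
  [255,110,0,0,0],
  [255,140,0,0,0],
  [255,170,0,0,0],
  [255,190,0,0,0],
  [255,198,0,0,0],
  [255,198,0,0,0],
  [255,198,0,10,0],
  [255,198,0,30,0],
  [255,198,0,55,0],
  [255,198,0,76,0],
  [255,198,0,80,0],
  [255,198,0,80,0],
])

```text
t: 14.98
ee_pos: [0.7304, 0.1855, 0.3156]
tool_rot: [-0.0, 0.998, 0.059, -0.002]
contact_force: [0.1, 1.0, 0.5]
opening: -0.0002
gripper_force: 0.0
```

```bash
python3 plan.py .733 .183 .32 -83.2
```

```text
t 14.9833 ee [0.7304 0.1855 0.3156] yaw -83.2 shift [ 2.3  2.8 -4.4] roll -0.0 F [0.1 1.  0.5] open -0.0002 down [-0.005 -0.    -1.   ] q [-0.62  0.88  0.86  1.08 -0.63  1.43 -1.34]
```

Emit:
move_arm([
  [255,-8,0,0,0],
  [255,-18,0,0,0],
  [255,-28,0,0,0],
  [255,-38,0,0,0],
  [255,-48,0,0,0],
  [255,-58,0,0,0],
  [255,-66,0,0,0],
  [255,-74,0,0,0],
  [255,-82,0,0,0],
  [255,-90,0,0,0],
])

```text
t: 15.82
ee_pos: [0.643, 0.1739, 0.3199]
tool_rot: [-0.0, 0.998, 0.059, 0.001]
contact_force: [0.2, -1.0, -0.7]
opening: -0.0001
gripper_force: 0.2
```

Emit:
move_arm([
  [255,-8,0,0,0],
  [255,-16,0,2,0],
  [255,-24,0,4,0],
  [255,-32,0,6,0],
  [255,-40,0,8,0],
  [255,-48,0,10,0],
  [255,-56,0,12,0],
  [255,-64,0,14,0],
  [255,-72,0,16,0],
  [255,-80,0,18,0],
  [255,-85,0,19,0],
  [255,-85,0,19,0],
])

```text
t: 16.82
ee_pos: [0.5574, 0.1641, 0.2991]
tool_rot: [-0.0, 0.998, 0.059, -0.0]
contact_force: [0.3, -0.2, 0.1]
opening: 0.0003
gripper_force: 0.0
```

```bash
python3 - <<'E'
from rig import vision
import cv2,numpy as np
a=vision.camera("scene")[180:360,230:470];b=vision.camera("top")[130:310,170:410]
cv2.imwrite("pics/lid1.png",cv2.resize(np.hstack([a,b]),(800,300),interpolation=cv2.INTER_CUBIC))
E
python3 plan.py .733 .183 .32 -83.2
```

```text
t 16.9167 ee [0.5587 0.1642 0.2992] yaw -83.2 shift [175.3   2.  -20.7] roll 0.0 F [ 0.7 -0.  -0.1] open 0.0001 down [ 0.001  0.    -1.   ] q [-0.88  0.64  0.93  1.67 -0.56  1.13 -1.25]
```

View pics/lid1.png

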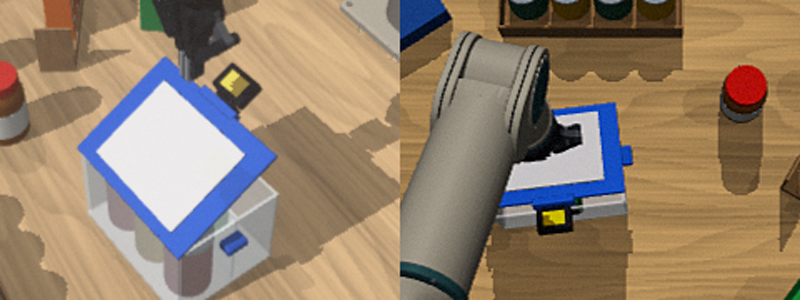

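Emit:
move_arm([
  [255,-15,1,0,0],
  [255,-30,2,0,0],
  [255,-37,2,0,0],
  [255,-37,2,0,0],
  [255,-37,2,0,0],
  [255,-37,2,0,0],
  [255,-37,2,0,0],
  [255,-37,2,0,0],
  [255,-37,2,0,0],
  [255,-37,2,10,0],
  [255,-37,2,20,0],
  [255,-37,2,35,0],
  [255,-37,2,50,0],
  [255,-37,2,65,0],
  [255,-37,2,80,0],
  [255,-37,2,94,0],
  [255,-37,2,100,0],
  [255,-37,2,103,0],
  [255,-37,2,106,0],
  [255,-37,2,106,0],
])

```text
t: 18.58
ee_pos: [0.522, 0.1576, 0.1927]
tool_rot: [0.0, 0.998, 0.059, -0.0]
contact_force: [-0.4, 0.9, 0.6]
opening: -0.0002
gripper_force: 0.0
```

```bash
python3 plan.py .5223 .158 .158 -83.2
```

```text
t 18.5833 ee [0.522  0.1576 0.1927] yaw -83.2 shift [ 0.3 -0.4 34.7] roll -0.0 F [-0.4  0.9  0.6] open -0.0002 down [-0. -0. -1.] q [-0.86  0.7   0.84  1.89 -0.68  0.87 -1.12]
```

Emit:
move_arm([
  [255,0,0,6,0],
  [255,0,0,12,0],
  [255,0,0,16,0],
  [255,0,0,19,0],
  [255,0,0,21,0],
  [255,0,0,23,0],
  [255,0,0,25,0],
  [255,0,0,25,0],
])

```text
t: 19.25
ee_pos: [0.5221, 0.1576, 0.168]
tool_rot: [-0.0, 0.998, 0.059, 0.0]
contact_force: [-0.8, 0.2, 2.8]
opening: -0.0
gripper_force: 1.1
```

Emit:
move_arm([
  [255,0,0,1,0],
  [255,0,0,2,0],
  [255,0,0,3,0],
  [255,0,0,3,0],
])

```text
t: 19.58
ee_pos: [0.522, 0.1576, 0.1664]
tool_rot: [-0.001, 0.998, 0.059, 0.0]
contact_force: [-4.8, 0.2, 15.1]
opening: -0.0002
gripper_force: 7.0
```

Emit:
move_arm([
  [255,0,0,0.5,0],
  [255,0,0,1,0],
  [255,0,0,1.5,0],
  [255,0,0,1.5,0],
])

```text
t: 19.92
ee_pos: [0.5217, 0.1576, 0.1642]
tool_rot: [-0.0, 0.998, 0.059, -0.0]
contact_force: [-3.2, 0.5, 7.8]
opening: 0.0001
gripper_force: 3.9
```

Emit:
move_arm([
  [255,0,0,1,0],
  [255,0,0,2,0],
  [255,0,0,3,0],
  [255,0,0,3,0],
])

```text
t: 20.25
ee_pos: [0.5221, 0.1577, 0.1601]
tool_rot: [0.0, 0.998, 0.059, 0.0]
contact_force: [0.5, -0.4, -0.3]
opening: 0.0005
gripper_force: 0.0
```

Emit:
move_arm([
  [255,0,0,1,0],
  [255,0,0,2,0],
  [255,0,0,2,0],
])

```text
t: 20.5
ee_pos: [0.522, 0.1577, 0.1581]
tool_rot: [0.0, 0.998, 0.059, -0.0]
contact_force: [-0.2, 0.5, -0.4]
opening: -0.0004
gripper_force: 0.0
```

Force fell to zero with the press point below its shut height, so the catch has snapped. Now over the tab with the fingers open.

Emit:
move_arm([
  [255,0,0,-10,0],
  [255,0,0,-30,0],
  [255,0,0,-50,0],
  [0,-15,0,-60,0],
  [0,-35,0,-60,0],
  [0,-50,0,-60,0],
  [0,-58,0,-60,0],
  [0,-58,0,-60,0],
  [0,-58,0,-60,0],
])

```text
t: 21.25
ee_pos: [0.4651, 0.1511, 0.2189]
tool_rot: [-0.0, 0.998, 0.059, 0.001]
contact_force: [0.8, 0.2, 0.5]
opening: 0.0725
gripper_force: 0.0
```

```bash
python3 plan.py .4647 .151 .130 -83.2; python3 - <<'E'
from h import *; from rig import vision
o=[];v=(.5342,.1593,.1195)
for n,(x,y) in(("scene",(285,205)),("top",(200,170))):
    i=vision.camera(n);c=vision.camera_params(n)
    k=cv2.resize(i[y:y+110,x:x+110],(400,400),interpolation=cv2.INTER_CUBIC)
    for P in([(-.052,.025,.138),(-.052,-.025,.138),(-.088,-.025,.138),(-.088,.025,.138)],[(.118,.103,.139),(.118,-.103,.139),(-.04,-.103,.139),(-.04,.103,.139)]):
        cv2.polylines(k,[((proj(T(v,P),c)-[x-.5,y-.5])*400/110).astype(int)],True,(255,0,255),1)
    o.append(k)
cv2.imwrite("pics/tab.png",np.hstack(o))
E
```

```text
t 21.25 ee [0.4651 0.1511 0.2189] yaw -83.2 shift [-0.5  0.1 88.9] roll 0.0 F [0.8 0.2 0.5] open 0.0725 down [ 0.001  0.    -1.   ] q [-0.95  0.6   0.9   2.01 -0.63  0.84 -1.15]
```

View pics/tab.png

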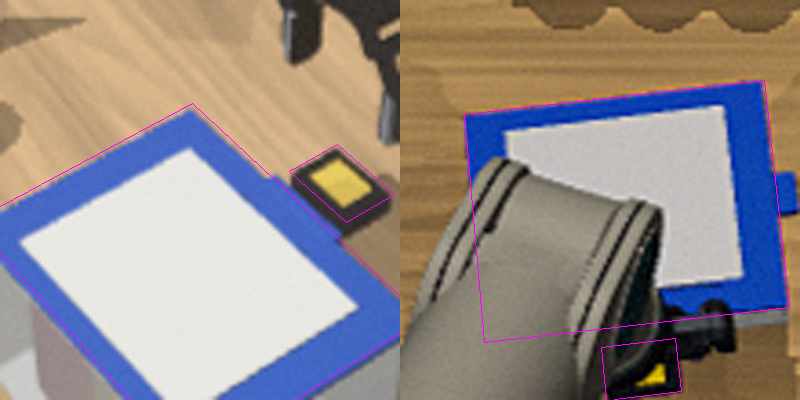

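The lid outline matches the shut pose in both views, and the tab is where I predicted. Descend and grip the tab.

Emit:
move_arm([
  [0,0,0,15,0],
  [0,0,0,35,0],
  [0,0,0,55,0],
  [0,0,0,72,0],
  [0,0,0,83,0],
  [0,0,0,87,0],
  [0,0,0,87,0],
  [160,0,0,87,0],
  [160,0,0,87,0],
  [160,0,0,87,0],
  [160,0,0,87,0],
  [160,0,0,87,0],
  [160,0,0,87,0],
  [160,0,0,87,0],
], grip_force=30)

```text
t: 22.52
ee_pos: [0.465, 0.1511, 0.1322]
tool_rot: [-0.001, 0.998, 0.059, 0.001]
contact_force: [-0.9, -0.1, 6.5]
opening: 0.0492
gripper_force: 35.5
```

Emit:
move_arm([
  [160,0,0,-1.5,0],
  [160,0,0,-3,0],
  [160,0,0,-5,0],
  [160,0,0,-7,0],
  [160,0,0,-7,0],
  [160,0,0,-7,0],
  [160,0,0,-7,0],
  [160,0,0,-7,0],
])

```text
t: 23.18
ee_pos: [0.465, 0.1511, 0.1384]
tool_rot: [-0.0, 0.998, 0.059, 0.0]
contact_force: [4.5, 1.8, -6.2]
opening: 0.0494
gripper_force: 34.2
```

The pull is 6.2 N over 6.2 mm, which matches the tab spring, so the catch holds. Ease back, release and withdraw.

Emit:
move_arm([
  [160,0,0,0,0],
  [160,0,0,2,0],
  [160,0,0,5,0],
  [160,0,0,7,0],
  [160,0,0,7,0],
  [110,0,0,7,0],
  [50,0,0,7,0],
  [0,0,0,7,0],
  [0,0,0,7,0],
  [0,0,0,7,0],
  [0,0,0,-5,0],
  [0,0,0,-25,0],
  [0,0,0,-55,0],
  [0,0,0,-90,0],
  [0,0,0,-110,0],
  [0,0,0,-110,0],
  [0,0,0,-110,0],
])

```text
t: 24.6
ee_pos: [0.4645, 0.151, 0.2489]
tool_rot: [-0.0, 0.998, 0.06, 0.0]
contact_force: [-1.2, 0.1, -0.6]
opening: 0.0856
gripper_force: 0.0
```

```bash
python3 - <<'E'
from h import *; from rig import vision
o=[];v=(.5342,.1593,.1195)
for n,(x,y) in(("scene",(285,205)),("top",(200,170))):
    i=vision.camera(n);c=vision.camera_params(n)
    k=cv2.resize(i[y:y+110,x:x+110],(400,400),interpolation=cv2.INTER_CUBIC)
    for P in([(-.052,.025,.138),(-.052,-.025,.138),(-.088,-.025,.138),(-.088,.025,.138)],[(.118,.103,.139),(.118,-.103,.139),(-.04,-.103,.139),(-.04,.103,.139)]):
        cv2.polylines(k,[((proj(T(v,P),c)-[x-.5,y-.5])*400/110).astype(int)],True,(255,0,255),1)
    o.append(k)
cv2.imwrite("pics/end.png",np.hstack(o))
E
```

```text
(no output)
```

View pics/end.png

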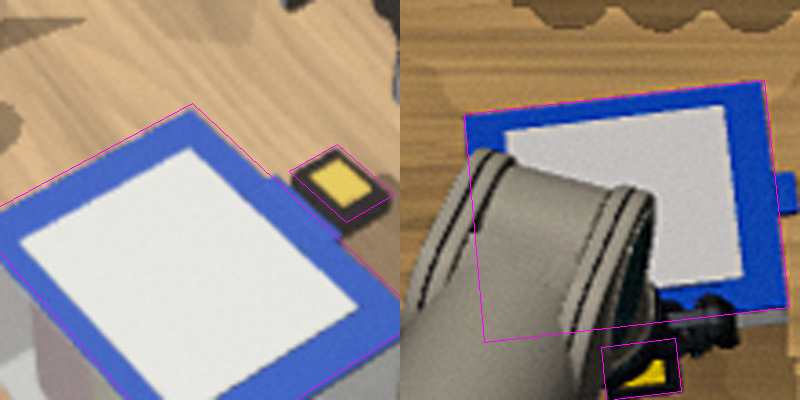

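The lid and tab are in the same place as before the tug, so the lid is still caught and the tab is back in. Handing in.

```bash
python3 -c "
from rig import robot
print(robot.job_done())"
```

```text
the job is handed in; nothing more can be done
None
```

The green carton stands upright in the front compartment with its label to the front; the lid is shut and held through a 6 N tug on the tab, and the job is handed in at about 25 s (no verdict was returned).

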